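# Load the spray parts washer and start it

## Task

Put every loose piston and bearing into the spray parts washer to be cleaned: raise its lid by the bar handle until the folding stay drops past straight and locks it open, then place all of them in the tub. Next lift the lid slightly by its handle to free the stay, fold the knee of the stay, and lower the lid until it is fully shut. Only then pull the locking toggle outward and flip it over to its on side, towards the lid, letting it drop home; leave the oil filter standing where it is.

Things in the scene. Friction and masses are not known exactly. Their poses are not given: they have to be found in the camera images.
- washer: Fixed grey bench-top spray parts washer. Origin on the bench under its middle; x axis from front to hinge side, y to its left (the stay's side), z up. Tub walls 6 mm thick, tops at z 0.095, outside x -0.100 to 0.065, y -0.125 to 0.125; solid pump housing behind to x 0.125, same height; switch box on the right, x -0.103 to 0.125, y -0.213 to -0.125, top z 0.080.
- lid (a joint): Angle of the aluminium lid (250 mm wide, 205 mm from hinge to front edge, 9 mm thick, 0.8 kg): 0 shut, grows as its front rises. Stopped by the stay at 1.466 (stay arms in line); on the locked stay it rests at 1.39. Stiff hinge, 0.3 N m friction: above about 1.2 the lid stands by itself, lower down it sinks shut slowly if let go.
- lid_hinge (a point): Middle of the lid's hinge line, at x 0.105, y 0, z 0.101 in the washer's frame; the hinge line runs along the washer's y axis.
- lid_handle: Black round bar handle of the lid: a sleeve 15 mm thick and 136 mm long turning on its rod, along the washer's y axis, 35 mm in front of the lid's edge in its plane (27 mm free gap). Origin at its middle, 240 mm from the hinge line. With the lid up it stands at z 0.34, below and in front of the shelf's top board (world x over 0.69, z 0.65 to 0.73): tilt the hand away from that board.
- stay_knee (a joint): Knee of the folding stay on the left flank: two steel arms, 92 mm between pins, from the flank to the lid's edge. 0 folded (lid shut), 2.814 arms in line, 3.334 at its stop past the line (locked). It falls past the line by its own weight at the top of the lid's swing. To fold it, move the knee up and to the machine's front back through the line: with the lid lifted some 3 to 6 N.
- stay_grip (a point): Middle of the black grip of the stay's knee: a round bar 15 mm thick, 50 mm long, sticking out sideways from the knee along the washer's y axis (left), a 20 mm disc at its outer end; its middle is 47 mm out from the arms, 56 mm out from the lid's edge. It swings on a circle of 92 mm about point stay_pivot. Behind it a shelf board has its edge at world x 0.735, z 0.25 to 0.29.
- stay_pivot (a point): Point on the axis of the stay's lower pin (axis along the washer's y), level with stay_grip along y; at x -0.015, y 0.181, z 0.071 in the washer's frame.
- switch (a joint): Angle of the washer's locking toggle on top of the switch box: 0 = off, leaning 0.42 rad from upright to the right, away from the lid; 0.84 = on, leaning as far to the left, towards the lid. It turns about a line along the washer's x axis through point switch_pivot. A ridge blocks it unless the bat is pulled out.
- bat (a joint): How far the toggle's bat is pulled out along its own length, m: 0 = home in its seat, 0.012 = fully out. It must be out by at least 0.009 to pass the ridge. A spring draws it home with 4 N at 0 and 8.5 N at full stroke.
- switch_pivot (a point): Pivot point of the toggle, at x -0.035, y -0.169, z 0.088 in the washer's frame.
- bat_tip (a point): Rounded free end of the steel bat, on its axis, 85 mm from switch_pivot with the bat home. The bat is round: 20 mm thick 10 mm below the tip, narrowing to 14 mm 37 mm below it and 10 mm below that.
- piston_a: Engine piston, bare metal cup 66 mm in diameter and 58 mm high, solid to the touch, 0.34 kg; rests on the bench at the start, upright; origin at the centre of its underside, z axis up its axis of revolution. May be absent. (Right of the parts, beyond y -0.49 at x over 0.49, stands a toolbox 0.17 m high.)
- piston_b: Engine piston, bare metal cup 66 mm in diameter and 58 mm high, solid to the touch, 0.34 kg; rests on the bench at the start, upright; origin at the centre of its underside, z axis up its axis of revolution. May be absent. (Right of the parts, beyond y -0.49 at x over 0.49, stands a toolbox 0.17 m high.)
- bearing_a: Steel ball bearing, flat ring 52 mm in diameter and 15 mm high, grasped round its outside, 0.12 kg; rests on the bench at the start, upright; origin at the centre of its underside, z axis up its axis of revolution. May be absent.
- bearing_b: Steel ball bearing, flat ring 52 mm in diameter and 15 mm high, grasped round its outside, 0.12 kg; rests on the bench at the start, upright; origin at the centre of its underside, z axis up its axis of revolution. May be absent.
- oil_filter: New spin-on oil filter, white can 69 mm in diameter and 76 mm high with a closed domed top; not to be washed, stays where it stands. Origin at the centre of its underside.
- tub_floor (a point): Centre of the tub's inner floor, at x -0.019, y 0, z 0.018 in the washer's frame. The open tub measures inside 150 mm along x, 238 mm along y, 77 mm deep.

How it is judged:
On the way, in this order (a step that is already met when the one before it is completed fails the run):
1. the lid is up and its stay has dropped past straight and locked (value of joint lid above 1.3 rad and value of joint stay_knee above 3 rad), for 0.2 s.
2. every piston and bearing is in the tub, the lid still locked open (x of piston_a in the frame of washer between -0.11 and 0.075 m and y of piston_a in the frame of washer between -0.13 and 0.13 m and z of each of piston_a, piston_b, bearing_a, bearing_b in the frame of washer below 0.085 m and x of piston_b in the frame of washer between -0.11 and 0.075 m and y of piston_b in the frame of washer between -0.13 and 0.13 m and x of bearing_a in the frame of washer between -0.11 and 0.075 m and y of bearing_a in the frame of washer between -0.13 and 0.13 m and x of bearing_b in the frame of washer between -0.11 and 0.075 m and y of bearing_b in the frame of washer between -0.13 and 0.13 m and value of joint stay_knee above 2.9 rad), for 0.3 s.
3. the lid is lifted by its handle until the arms of the stay come nearly in line (value of joint lid above 1.42 rad and value of joint stay_knee above 2.6 rad and contact force between the fingers and lid_handle above 0.3 N), for 0.05 s.
4. the knee of the stay is folded (value of joint stay_knee below 2.5 rad), for 0.1 s.
5. the lid is shut (x of piston_a in the frame of washer between -0.11 and 0.075 m and y of piston_a in the frame of washer between -0.13 and 0.13 m and z of each of piston_a, piston_b, bearing_a, bearing_b in the frame of washer below 0.085 m and x of piston_b in the frame of washer between -0.11 and 0.075 m and y of piston_b in the frame of washer between -0.13 and 0.13 m and x of bearing_a in the frame of washer between -0.11 and 0.075 m and y of bearing_a in the frame of washer between -0.13 and 0.13 m and x of bearing_b in the frame of washer between -0.11 and 0.075 m and y of bearing_b in the frame of washer between -0.13 and 0.13 m and value of joint lid below 0.03 rad), for 0.3 s.
6. the toggle is flipped on and home in its seat (value of joint switch above 0.75 rad and value of joint bat below 0.003 m), for 0.3 s.
At the end, for the whole second after the job is handed in: Every piston and bearing that was there lies at rest inside the tub, below its rim; the lid is shut (within 0.03 rad); the toggle leans to its on side (over 0.75 rad) with its bat home (within 3 mm) (all of step 5 and all of step 6 and linear speed of each of piston_a, piston_b, bearing_a, bearing_b below 0.03 m/s); the robot touches nothing.
It fails at once if the toggle is flipped on while the lid is open (value of joint switch above 0.42 rad and value of joint lid above 0.06 rad).
It fails at once if the oil filter is moved by more than 5 cm (distance of oil_filter from where it was at the start of the episode above 0.05 m).
Of piston_a, piston_b, bearing_a, bearing_b only 2 to 4 are there at a start; the rules pass over those that are not, and their reading is None.
At some moment in a run one of piston_a, piston_b, bearing_a, bearing_b may be knocked a few centimetres aside while the robot is not near it.
Once in a run the grip may slacken for a moment while it holds something.
It also fails if it takes over 210 s, if anything falls off the work surface, if the arm or the gripper's body presses on something with over 40 N, if the wrist force passes 120 N, or if a joint passes its speed limit or range.

## Robot

A 7-joint arm with a two-finger parallel gripper is mounted at the origin on a cart in front of the work surface, level with it; the furniture and walls round the work are solid. World frame = base frame: x ahead of the robot, y to its left, z up, the work surface at z = 0. Lengths are in m, angles in rad, forces in N, time in s.
With the tool pointing down it reaches from about 0.425 to 0.925 m from the base axis. Payload 6.8 kg.
Tool frame: the origin (TCP) lies at the very end of the fingers, on their centre line; the grasp point (between the pads) lies r.grip_depth behind it (r.grip_depth is the distance from the TCP to the grasp point, in m); z points along the fingers, y is the line along which they close (so a half turn about z gives the same grasp; the last joint's range is limited). The gripper opens to 88 mm and grips with 3 to 60 N. Pads are 20 mm wide; open, the fingers measure 115 mm over their backs; the gripper's body (75 mm by 178 mm) begins 61 mm behind the grasp point.
Start: joints at [1.124, 0.477, 0.022, 1.555, -0.011, 1.109, -0.083], TCP at [0.224, -0.637, 0.223] pointing down, gripper open.
Joint ranges: [-2.96, 2.96], [-0.34, 2.1], [-1.41, 1.46], [0.24, 2.44], [-1.37, 4.51], [0.17, 1.92], [-2.96, 2.96]. Speed limits (rad/s): [2.39, 2.39, 3.14, 3.14, 3.14, 3.14, 3.14].

## Interface

Orientations are given as a unit quaternion [w, x, y, z].
In Python, from station import monitor, optics, ticket, r gives the robot as it stands.
- The arm moves only by the shell command python3 -m handwheel 'ROWS' [FORCE]. ROWS is JSON, a list of rows, each a list of 5 numbers: the shift along the tool's x, y, z in cm, then the turn about the tool's z in rad, then the finger opening in cm, from 0 to 8.78. In form: [[x, y, z, yaw, hand], ...]. A call has 1 to 12 rows; each row shifts and turns the commanded pose from where the row before left it, along the tool's axes as they then stand; what a row does not reach is not made up. A row lasts 1/8 s, in which the tool goes at most 62.5 mm and 10.7 degrees, less where a joint would pass 70% of its speed; a pose out of reach is approached as far as the arm can. A call with a gripper value outside its range is refused whole. The fingers move at their own pace and stop on an object; FORCE is the grip in N (left out, the last holds). Time passes only in rows, so rows that do not move let the fingers close. It gives the time, the measured TCP pose, the force, the opening and the grip force at its end, in the units of the state.
- monitor.state(): the state, without advancing time (a new reading comes with each control period).
- optics.read_camera(name): name is "scene" or "top" or "wrist"; returns the picture (384x512x3 uint8, red, green, blue); there is no depth.
- optics.camera_info(name): a dict with "intrinsics" (3x3 intrinsics, pixels), "k1" (the pictures are not rectified: a ray, as slopes to the right and down, at radius r is drawn at 1 + k1 r^2 times it, then the intrinsics apply), "R" (3x3) and "t" (3): a world point X has camera coordinates R X + t; the wrist camera has in their place "hand_eye" (4x4, takes a point from camera to tool coordinates, whose origin is the TCP and whose axes are the flange's). Camera axes: x right, y down, z forward; pixel columns grow to the right and rows downward; lengths in m; the calibration is good to about 2 mm. A picture is of the moment at which its call begins: read the wrist's pose just before it. camera_info takes no time and is no camera call.
- ticket.sign_off(): hands the job in; it is judged then, once.
The state is a dict: "time_s": time; "joint_positions": joint angles; "joint_velocities": joint speeds; "tau": joint torques, N m; "position": TCP position; "orientation": TCP orientation; "wrist_force": force on the tool from outside, world axes, zero at the start; "ft_torque": the same for the moment, N m; "width": opening from 0.0 (shut) to 1.0 (fully open); "grasp_force": force on a finger pad.
Only numpy, scipy, OpenCV 4.12 (cv2) and the standard library are available. Lean on these libraries where they do the work, as an engineer would, in place of code of your own. Each camera call takes 0.05 s, during which the arm holds its last target. There are 200 camera calls.

## Working session

There is one attempt and no reset: what is moved stays moved. The work goes in short steps, Python scripts to look and compute and a shell command to move; the robot and the scene stay as the last step left them, time stands still between calls to the robot, and variables do not carry over. Pictures are saved under pics/ and viewed, at most 14 in all, crops included, and the job is handed in when it is done.

```bash
ls; mkdir -p pics; python3 - <<'E'
from station import monitor, optics, ticket, r
import cv2, numpy as np
s=monitor.state(); print(s); print(r.grip_depth)
for n in ["scene","top","wrist"]:
    im=optics.read_camera(n); cv2.imwrite(f"pics/{n}0.png",im[:,:,::-1]); print(n,optics.camera_info(n))
a=[cv2.imread(f"pics/{n}0.png") for n in ["scene","top"]]
E
```

```text
pics
{'time_s': 0.0, 'joint_positions': array([ 1.12391622,  0.47781104,  0.02232844,  1.55641423, -0.01147906,
        1.10926833, -0.08306486]), 'joint_velocities': array([-6.95731176e-04, -6.94717083e-04,  8.97411968e-04,  4.28868640e-04,
        8.84190326e-05,  3.39355156e-04, -3.54325536e-04]), 'tau': array([ 1.47202495e-04, -5.82849884e+01,  1.53427787e+00, -2.72612894e+01,
       -5.44453086e-02,  1.67518848e-02,  1.23023692e-04]), 'position': array([ 0.22412319, -0.6360922 ,  0.22168987]), 'orientation': array([-8.58578778e-04,  9.85680940e-01,  1.68618800e-01, -2.20396267e-04]), 'wrist_force': array([-0.21025815,  0.23440247, -0.47793405]), 'ft_torque': array([ 0.00380745, -0.01407524, -0.03089855]), 'grasp_force': 0.0, 'width': 0.9992403577323649}
0.0187
scene {'intrinsics': array([[387.98539014,   0.        , 248.43827733],
       [  0.        , 387.98539014, 191.26340337],
       [  0.        ,   0.        ,   1.        ]]), 'k1': -0.008765303859562578, 'R': array([[-6.41614852e-01, -7.67026757e-01, -5.79151749e-04],
       [-4.69880111e-01,  3.93649427e-01, -7.90096709e
[... 378 characters left out ...]
  [-0.99442416,  0.01081865, -0.10489779],
       [ 0.10487054, -0.00305742, -0.99448118]]), 't': array([0.01613775, 0.55569895, 1.39589469])}
wrist {'intrinsics': array([[341.77637926,   0.        , 256.53978288],
       [  0.        , 341.77637926, 189.3028439 ],
       [  0.        ,   0.        ,   1.        ]]), 'k1': -0.08730191974032037, 'hand_eye': array([[-1.59677461e-03, -9.54413110e-01, -2.98484616e-01,
         8.25837006e-02],
       [ 9.99998657e-01, -1.41418455e-03, -8.27701573e-04,
        -2.51070563e-04],
       [ 3.67856899e-04, -2.98485537e-01,  9.54414087e-01,
        -1.61925193e-01],
       [ 0.00000000e+00,  0.00000000e+00,  0.00000000e+00,
         1.00000000e+00]])}
```

View pics/top0.png

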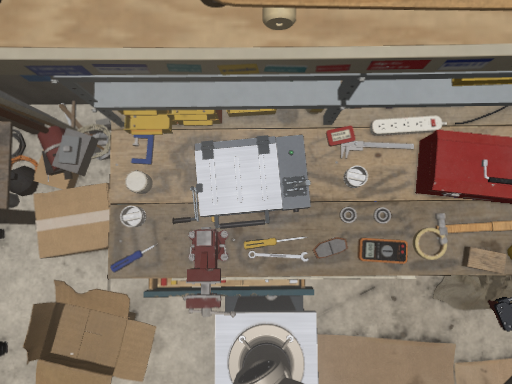

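View pics/scene0.png

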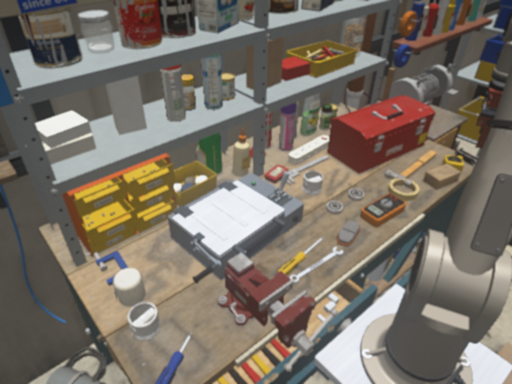

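```bash
cat > h.py <<'E'
from station import monitor, optics, ticket, r
import cv2, numpy as np
from scipy.spatial.transform import Rotation as Ro
def cam(n):
    c=optics.camera_info(n); K=c["intrinsics"]; k=c["k1"]
    if n=="wrist":
        s=monitor.state(); q=s["orientation"]; T=np.eye(4); T[:3,:3]=Ro.from_quat(np.r_[q[1:],q[0]]).as_matrix(); T[:3,3]=s["position"]
        M=np.linalg.inv(T@c["hand_eye"]); return K,k,M[:3,:3],M[:3,3]
    return K,k,c["R"],c["t"]
def proj(C,X):
    K,k,R,t=C; X=np.atleast_2d(X); return cv2.projectPoints(X,cv2.Rodrigues(R)[0],t,K,np.array([k,0,0,0.]))[0][:,0]
def back(C,uv,z):
    K,k,R,t=C; uv=np.array(uv,float).reshape(-1,1,2)
    p=cv2.undistortPoints(uv,K,np.array([k,0,0,0.]))[:,0]; d=np.c_[p,np.ones(len(p))]@R; o=-R.T@t
    return o+d*((z-o[2])/d[:,2])[:,None]
def shot(n,name):
    C=cam(n); im=optics.read_camera(n)[:,:,::-1].copy(); cv2.imwrite(f"pics/{name}.png",im); return C,im
E
python3 - <<'E'
from h import *
im=cv2.imread("pics/top0.png"); a=im[125:230,160:320]
cv2.imwrite("pics/c1.png",cv2.resize(a,None,fx=5,fy=5,interpolation=cv2.INTER_CUBIC))
C=cam("top")
print(back(C,[(195,150),(276,142),(282,208),(198,215)],.105))
print(back(C,[(357,176),(132,215),(138,182)],.058)); print(back(C,[(349,214),(382,214)],.015))
E
```

```text
[[ 0.64917422  0.20842574  0.105     ]
 [ 0.67129107 -0.03780016  0.105     ]
 [ 0.47027633 -0.05284734  0.105     ]
 [ 0.45219421  0.19863336  0.105     ]]
[[ 0.56991676 -0.29077979  0.058     ]
 [ 0.45632843  0.40799463  0.058     ]
 [ 0.55850194  0.39152443  0.058     ]]
[[ 0.45323572 -0.27063753  0.015     ]
 [ 0.4522436  -0.37532605  0.015     ]]
```

View pics/c1.png

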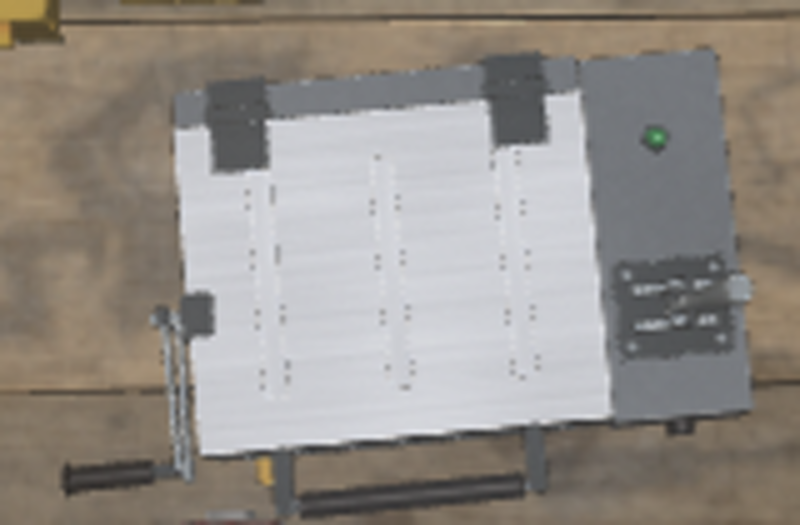

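```bash
cat >> h.py <<'E'
def W(p,P):  # washer -> world
    P=np.atleast_2d(P).astype(float); c,s=np.cos(p[2]),np.sin(p[2]); return np.c_[p[0]+c*P[:,0]-s*P[:,1],p[1]+s*P[:,0]+c*P[:,1],P[:,2]]
E
python3 - <<'E'
from h import *
from scipy.optimize import least_squares
C=cam("top")
P=np.array([[-.1,.125,.105],[-.1,-.125,.105],[.125,-.213,.08],[-.103,-.213,.08],[.125,.125,.095],[-.135,.068,.101],[-.135,-.068,.101],[-.035,-.2037,.1656]])
px=np.array([[203,455],[611,417],[715,50],[750,408],[174,92],[300,505],[525,487],[742,287]])/5+[160,125]-.4
f=lambda p:(proj(C,W(p,P))-px).ravel()
s=least_squares(f,[.56,.08,.08],x_scale=.01,loss='soft_l1'); p=s.x; print(p,f(p).reshape(-1,2).round(1))
K=[-.015-.092,.181,.071]
print("handle",W(p,[-.135,0,.101]),"toggle",W(p,[-.035,-.169,.088]),W(p,[-.035,-.2037,.1656]),"tub",W(p,[-.019,0,.018]),"hinge",W(p,[.105,0,.101]),"pivot",W(p,K))
print(back(C,[[160+108/5-.4,125+475/5-.4]],.08))
# circles
im=cv2.imread("pics/top0.png"); g=cv2.cvtColor(im,cv2.COLOR_BGR2GRAY)
E
```

```text
[0.55932098 0.07907408 0.0824646 ] [[-1.1  0.3]
 [ 0.5  0.1]
 [ 0.4 -0.9]
 [ 1.1  0.6]
 [-0.7 -0.3]
 [-0.4  0.3]
 [-0.1 -0.4]
 [ 0.3  0.1]]
handle [[0.42477975 0.06795398 0.101     ]] toggle [[ 0.53836065 -0.0922346   0.088     ]] [[ 0.54121892 -0.12681668  0.1656    ]] tub [[0.54038555 0.07750903 0.018     ]] hinge [[0.66396416 0.08772306 0.101     ]] pivot [[0.43777541 0.25064528 0.071     ]]
[[0.43971815 0.25294111 0.08      ]]
```

```bash
cat >> h.py <<'E'
p=[0.5593,0.0791,0.0825]
def pose():
    s=monitor.state(); q=s["orientation"]; return np.array(s["position"]),Ro.from_quat(np.r_[q[1:],q[0]]).as_matrix(),s
def go(*targets):
    """print tool-axis shifts (cm) through world TCP targets"""
    x,R,s=pose(); print("t",round(s["time_s"],2),"pos",x.round(4),"yangle",np.arctan2(R[1,1],R[0,1]).round(3),"f",s["wrist_force"].round(1),"w",round(s["width"]*8.78,2),"g",s["grasp_force"],"j",s["joint_positions"].round(2))
    for t in targets:
        t=np.array(t,float).ravel(); d=R.T@(t-x)*100; print("->",t.round(4),"shift cm",d.round(2),"n",int(np.ceil(np.abs(d).max()/5.5))); x=t
E
python3 -m handwheel '[[0,0,-1,-0.164,8],[0,0,-1,-0.164,8],[0,0,0,-0.164,8],[0,0,0,-0.164,8],[0,0,0,-0.164,8],[0,0,0,-0.164,8],[0,0,0,-0.164,8],[0,0,0,-0.164,8]]' 20
python3 - <<'E'
from h import *
go([.45,-.35,.25],[.50,.0,.24],[.425,.068,.17],[.425,.068,.087])
E
```

```text
time_s: 1.15
position: [0.2242, -0.6364, 0.2422]
orientation: [-0.0, 0.676, 0.737, 0.0]
wrist_force: [0.6, 1.0, 0.0]
width: 0.907
grasp_force: 0.0
t 1.15 pos [ 0.2242 -0.6364  0.2422] yangle 0.085 f [0.6 1.  0. ] w 7.96 g 0.0 j [ 1.31  0.48 -0.25  1.52  0.12  1.16  1.13]
-> [ 0.45 -0.35  0.25] shift cm [26.62 24.94 -0.76] n 5
-> [0.5  0.   0.24] shift cm [34.45  7.96  1.02] n 7
-> [0.425 0.068 0.17 ] shift cm [ 7.41 -6.89  7.01] n 2
-> [0.425 0.068 0.087] shift cm [-0.01  0.    8.3 ] n 2
```

```bash

python3 -m handwheel '[[4.4,4.1,0,0,2.8],[4.4,4.1,0,0,2.8],[4.4,4.1,0,0,2.8],[4.4,4.1,0,0,2.8],[4.4,4.1,0,0,2.8],[4.5,4.3,0,0,2.8],[4.9,1.1,0,0,2.8],[4.9,1.1,0,0,2.8],[4.9,1.1,0,0,2.8],[4.9,1.1,0,0,2.8],[4.9,1.1,0,0,2.8],[4.9,1.1,0,0,2.8]]'
python3 - <<'E'
from h import *
go([.425,.068,.17],[.425,.068,.087])
E
```

```text
time_s: 2.65
position: [0.4926, -0.0529, 0.2427]
orientation: [0.0, 0.678, 0.735, -0.0]
wrist_force: [0.3, 0.2, -0.1]
width: 0.32
grasp_force: 0.0
t 2.65 pos [ 0.4926 -0.0529  0.2427] yangle 0.08 f [ 0.3  0.2 -0.1] w 2.81 g 0.0 j [ 0.49  0.21 -0.58  1.92  0.13  1.05 -0.06]
-> [0.425 0.068 0.17 ] shift cm [12.59 -5.77  7.26] n 3
-> [0.425 0.068 0.087] shift cm [ 0.  -0.   8.3] n 2
```

```bash

python3 -m handwheel '[[4.2,-1.9,0,0,2.8],[4.2,-1.9,0,0,2.8],[4.2,-1.9,2,0,2.8],[0,0,4,0,2.8],[0,0,1.3,0,2.8],[0,0,0,0,2.8]]'
python3 - <<'E'
from h import *
go([.425,.068,.087])
C,im=shot("wrist","w1")
print(proj(C,W(p,[[-.135,.068,.101],[-.135,0,.101],[-.135,-.068,.101]])))
E
```

```text
time_s: 3.4
position: [0.4256, 0.0662, 0.1693]
orientation: [-0.001, 0.679, 0.735, -0.001]
wrist_force: [0.5, 0.2, 0.7]
width: 0.316
grasp_force: 0.0
t 3.4 pos [0.4256 0.0662 0.1693] yangle 0.079 f [0.5 0.2 0.7] w 2.77 g 0.0 j [ 0.32  0.2  -0.68  2.13  0.17  0.86 -0.38]
-> [0.425 0.068 0.087] shift cm [ 0.18 -0.03  8.23] n 2
[[255.12992971 103.57912273]
 [255.70380302 201.27158536]
 [256.19864548 283.77271858]]
```

View pics/w1.png

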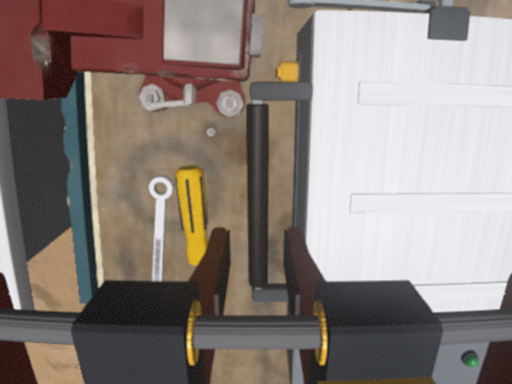

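```bash

python3 -m handwheel '[[0,0.1,4,0,2.8],[0,0,4,0,2.8],[0,0,0.2,0,2.8],[0,0,0,0,0.8],[0,0,0,0,0.8],[0,0,0,0,0.8]]' 15
python3 - <<'E'
from h import *
go([.425,.068,.087])
# arc from current angle
x,R,s=pose(); H=W(p,[.105,0,.101])[0]; c,sn=np.cos(p[2]),np.sin(p[2])
d=(H[0]-x[0])*c+(H[1]-x[1])*sn; z0=x[2]+.0; print("radius",d)
prev=0
for a in np.r_[.1:1.55:.1]:
    print(a.round(2),"dy %.2f dz %.2f"%(24*(np.cos(prev)-np.cos(a)),-24*(np.sin(a)-np.sin(prev)))); prev=a
E
```

```text
time_s: 4.2
position: [0.4262, 0.0668, 0.0888]
orientation: [0.0, 0.678, 0.735, -0.0]
wrist_force: [-6.3, 0.3, 4.1]
width: 0.163
grasp_force: 15.0
t 4.2 pos [0.4262 0.0668 0.0888] yangle 0.08 f [-6.3  0.3  4.1] w 1.43 g 14.992970824241638 j [ 0.24  0.34 -0.63  2.2   0.32  0.68 -0.53]
-> [0.425 0.068 0.087] shift cm [ 0.13 -0.1   0.18] n 1
radius 0.238712189190026
0.1 dy 0.12 dz -2.40
0.2 dy 0.36 dz -2.37
0.3 dy 0.59 dz -2.32
0.4 dy 0.82 dz -2.25
0.5 dy 1.04 dz -2.16
0.6 dy 1.25 dz -2.05
0.7 dy 1.45 dz -1.91
0.8 dy 1.64 dz -1.76
0.9 dy 1.80 dz -1.58
1.0 dy 1.95 dz -1.40
1.1 dy 2.08 dz -1.19
1.2 dy 2.19 dz -0.98
1.3 dy 2.28 dz -0.76
1.4 dy 2.34 dz -0.53
1.5 dy 2.38 dz -0.29
```

```bash

python3 -m handwheel '[[0,0.12,-2.4,0,0.8],[0,0.36,-2.37,0,0.8],[0,0.59,-2.32,0,0.8],[0,0.82,-2.25,0,0.8],[0,1.04,-2.16,0,0.8],[0,1.25,-2.05,0,0.8],[0,0,0,0,0.8]]' 25
python3 - <<'E'
from h import *
go()
E
```

```text
time_s: 5.08
position: [0.4684, 0.0703, 0.2252]
orientation: [0.0, 0.678, 0.735, 0.0]
wrist_force: [-4.4, 0.6, -0.3]
width: 0.164
grasp_force: 25.0
t 5.08 pos [0.4684 0.0703 0.2252] yangle 0.08 f [-4.4  0.6 -0.3] w 1.44 g 24.991779327392578 j [ 0.33  0.2  -0.69  1.98  0.15  1.01 -0.35]
```

```bash

python3 -m handwheel '[[0,1.45,-1.91,0,0.8],[0,1.64,-1.76,0,0.8],[0,1.8,-1.58,0,0.8],[0,1.95,-1.4,0,0.8],[0,2.08,-1.19,0,0.8],[0,2.19,-0.98,0,0.8],[0,1.1,-0.4,0,0.8],[0,0,0,0,0.8]]' 25
python3 - <<'E'
from h import *
go()
C,im=shot("scene","s1")
E
```

```text
time_s: 6.08
position: [0.5913, 0.0806, 0.3172]
orientation: [0.001, 0.678, 0.735, 0.002]
wrist_force: [-1.7, 0.7, 4.9]
width: 0.163
grasp_force: 25.0
t 6.08 pos [0.5913 0.0806 0.3172] yangle 0.08 f [-1.7  0.7  4.9] w 1.43 g 24.992692172527313 j [ 0.27  0.34 -0.66  1.6   0.22  1.27 -0.35]
```

View pics/s1.png

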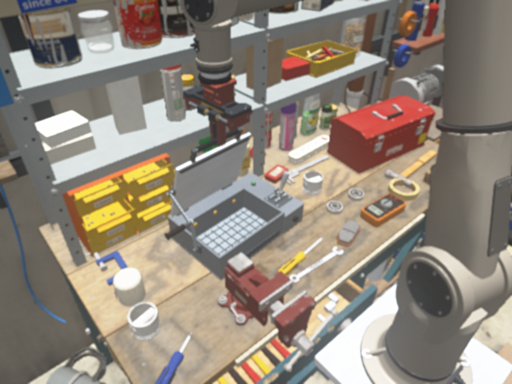

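```bash

python3 -m handwheel '[[0,0,0,0,3],[0,0,0,0,3],[0,0,-2,0,3],[0,0,-2,0,3],[0,-3,0,0,0],[0,-1.5,0,0,0],[0,0,3.5,0,0],[0,0,2.7,0,0],[0,0.5,0,0,0]]' 25
python3 - <<'E'
from h import *
go()
E
```

```text
time_s: 7.25
position: [0.549, 0.0758, 0.2915]
orientation: [-0.001, 0.678, 0.735, -0.002]
wrist_force: [0.4, -0.0, -0.0]
width: 0.006
grasp_force: 0.0
t 7.25 pos [0.549  0.0758 0.2915] yangle 0.08 f [ 0.4 -0.  -0. ] w 0.05 g 0.0 j [ 0.3   0.29 -0.67  1.72  0.19  1.2  -0.34]
```

```bash

python3 -m handwheel '[[0,1.5,0,0,0],[0,1.5,0,0,0],[0,1,0,0,0],[0,1,0,0,0],[0,0.6,0,0,0],[0,0,0,0,0]]' 25
python3 - <<'E'
from h import *
go()
C,im=shot("scene","s2"); cv2.imwrite("pics/s2c.png",cv2.resize(im[20:260,140:320],None,fx=2.4,fy=2.4,interpolation=cv2.INTER_CUBIC))
E
```

```text
time_s: 8.0
position: [0.6068, 0.0812, 0.2931]
orientation: [0.0, 0.678, 0.735, 0.0]
wrist_force: [-0.0, 0.0, -0.2]
width: 0.005
grasp_force: 0.0
t 8.0 pos [0.6068 0.0812 0.2931] yangle 0.08 f [-0.   0.  -0.2] w 0.05 g 0.0 j [ 0.25  0.39 -0.64  1.59  0.24  1.24 -0.36]
```

View pics/s2c.png

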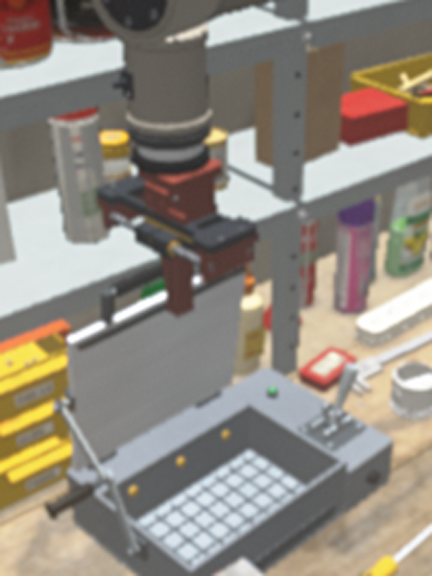

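```bash
cat >> h.py <<'E'
def link(th,locked):
    U=np.array([.105-.12*np.cos(th),.101+.12*np.sin(th)]); P=np.array([-.015,.071]); d=U-P; L=np.hypot(*d); d/=L
    h=np.sqrt(max(0,.092**2-(L/2)**2)); n=np.array([d[1],-d[0]])*(1 if locked else -1); k=(U+P)/2+h*n
    return k,U
E
python3 - <<'E'
from h import *
C=cam("scene")
for th,l in [(1.3,0),(1.35,0),(1.4,0),(1.44,0),(1.466,1),(1.44,1),(1.42,1),(1.39,1)]:
    k,U=link(th,l); X=W(p,[[k[0],.134,k[1]],[k[0],.206,k[1]],[U[0],.134,U[1]],[.105-.24*np.cos(th),.068,.101+.24*np.sin(th)]])
    print(th,l,((proj(C,X)-[140,20])*2.4).round(0).tolist(),W(p,[k[0],.181,k[1]]).round(3))
E
```

```text
1.3 0 [[120.0, 483.0], [64.0, 517.0], [72.0, 411.0], [131.0, 306.0]] [[0.543 0.259 0.162]]
1.35 0 [[115.0, 480.0], [59.0, 514.0], [69.0, 408.0], [123.0, 299.0]] [[0.551 0.26  0.16 ]]
1.4 0 [[110.0, 478.0], [54.0, 511.0], [66.0, 405.0], [116.0, 293.0]] [[0.561 0.261 0.157]]
1.44 0 [[105.0, 477.0], [49.0, 509.0], [63.0, 402.0], [110.0, 289.0]] [[0.57  0.262 0.153]]
1.466 1 [[98.0, 476.0], [43.0, 509.0], [61.0, 401.0], [106.0, 286.0]] [[0.584 0.263 0.145]]
1.44 1 [[94.0, 478.0], [39.0, 510.0], [63.0, 402.0], [110.0, 289.0]] [[0.593 0.263 0.138]]
1.42 1 [[93.0, 478.0], [38.0, 510.0], [64.0, 403.0], [113.0, 291.0]] [[0.595 0.264 0.135]]
1.39 1 [[92.0, 479.0], [37.0, 511.0], [66.0, 405.0], [117.0, 294.0]] [[0.598 0.264 0.132]]
```

```bash

python3 -m handwheel '[[0,0.5,0,0,0],[0,0.5,0,0,0],[0,0.4,0,0,0],[0,0,0,0,0],[0,0,0,0,0]]' 25
python3 - <<'E'
from h import *
go()
C,im=shot("scene","s3"); cv2.imwrite("pics/s3c.png",cv2.resize(im[130:260,140:240],None,fx=4.8,fy=4.5,interpolation=cv2.INTER_CUBIC))
E
```

```text
time_s: 8.68
position: [0.62, 0.0822, 0.2932]
orientation: [-0.0, 0.678, 0.735, -0.0]
wrist_force: [-2.0, -0.2, 1.2]
width: 0.005
grasp_force: 0.8
t 8.68 pos [0.62   0.0822 0.2932] yangle 0.08 f [-2.  -0.2  1.2] w 0.04 g 0.7744038105010986 j [ 0.24  0.41 -0.64  1.56  0.25  1.25 -0.36]
```

View pics/s3c.png

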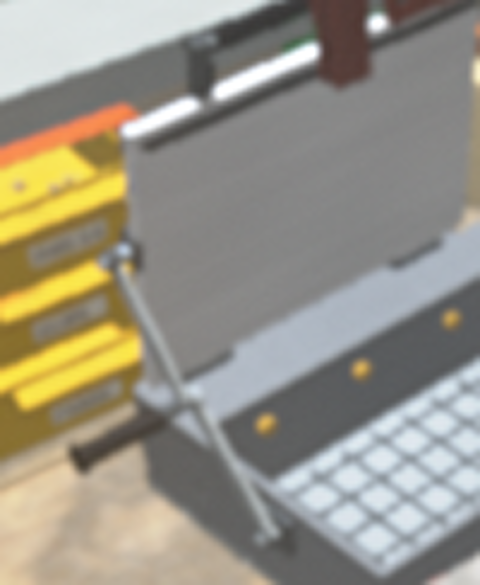

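```bash

python3 -m handwheel '[[0,0.3,0,0,0],[0,0.3,0,0,0],[0,0,0,0,0],[0,0,0,0,0],[0,0,0,0,0]]' 25
python3 - <<'E'
from h import *
go()
C,im=shot("scene","s4")
a=cv2.imread("pics/s3.png")[200:245,145:195]; b=im[200:245,145:195]
print(np.abs(a.astype(int)-b).mean())
cv2.imwrite("pics/s4c.png",cv2.resize(im[130:260,140:240],None,fx=4.8,fy=4.5,interpolation=cv2.INTER_CUBIC))
E
```

```text
time_s: 9.35
position: [0.6219, 0.0824, 0.2922]
orientation: [-0.003, 0.678, 0.735, -0.004]
wrist_force: [-15.8, -2.1, 4.4]
width: 0.006
grasp_force: 8.3
t 9.35 pos [0.6219 0.0824 0.2922] yangle 0.081 f [-15.8  -2.1   4.4] w 0.05 g 8.274241983890533 j [ 0.23  0.42 -0.64  1.55  0.26  1.27 -0.36]
1.9245925925925926
```

```bash

python3 -m handwheel '[[0,-0.5,0,0,0],[0,-0.5,0,0,0],[0,-1,0,0,0],[0,-2,0,0,0],[0,0,0,0,0],[0,0,0,0,0],[0,0,0,0,0],[0,0,0,0,0]]' 25
python3 - <<'E'
from h import *
go()
C,im=shot("scene","s5")
cv2.imwrite("pics/s5c.png",cv2.resize(im[130:260,140:240],None,fx=4.8,fy=4.5,interpolation=cv2.INTER_CUBIC))
E
```

```text
time_s: 10.4
position: [0.5865, 0.0796, 0.2932]
orientation: [-0.0, 0.678, 0.735, 0.0]
wrist_force: [0.1, -0.3, -0.9]
width: 0.004
grasp_force: 0.0
t 10.4 pos [0.5865 0.0796 0.2932] yangle 0.08 f [ 0.1 -0.3 -0.9] w 0.04 g 0.0 j [ 0.27  0.35 -0.65  1.64  0.22  1.23 -0.35]
```

View pics/s5c.png

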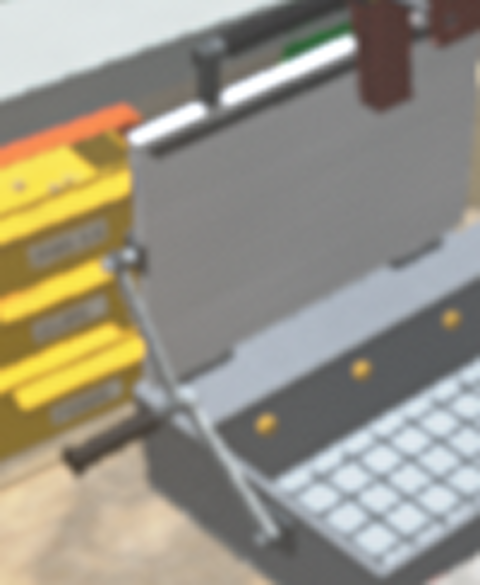

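```bash

python3 -m handwheel '[[0,-3,0,0,0],[-4,-2,0,0,5],[-5,-2,0,0,7],[-5,-1,0,0,7],[-5,0,2,0,7],[-5,0,2,0,7],[-5,0,2,0,7]]' 25
cat >> h.py <<'E'
def circ(n,xy,z,rad,tag,win=1.5):
    "find circle near expected world xy at height z; returns world centre"
    C,im=shot(n,tag); g=cv2.GaussianBlur(cv2.cvtColor(im,cv2.COLOR_BGR2GRAY),(3,3),0)
    uv=proj(C,[[*xy,z]])[0]; rp=np.linalg.norm(proj(C,[[xy[0]+rad,xy[1],z]])[0]-proj(C,[[xy[0]-rad,xy[1],z]])[0])/2
    u0,v0=(np.maximum(uv-rp*(1+win),0)).astype(int); u1,v1=(uv+rp*(1+win)).astype(int)
    f=4 if rp<25 else 1
    a=cv2.resize(g[v0:v1,u0:u1],None,fx=f,fy=f,interpolation=cv2.INTER_CUBIC)
    c=cv2.HoughCircles(a,cv2.HOUGH_GRADIENT,1,10,param1=120,param2=12,minRadius=int(rp*f*.88),maxRadius=int(rp*f*1.14))
    print(n,"expected px",uv.round(1),"r",rp.round(1))
    if c is None: print("none"); return
    for q in c[0][:3]:
        w=back(C,[q[:2]/f+[u0,v0]+(0.5/f-.5)],z)[0]; print("  r",(q[2]/f).round(1),"px",(q[:2]/f+[u0,v0]).round(1),"world",w.round(4))
E
python3 - <<'E'
from h import *
circ("top",(.453,-.271),.015,.026,"t1"); circ("top",(.452,-.375),.015,.026,"t2"); circ("top",(.57,-.291),.058,.033,"t3"); circ("top",(.456,.408),.058,.033,"t4")
go([.453,-.271,.16])
E
```

```text
time_s: 11.32
position: [0.5299, -0.2176, 0.233]
orientation: [0.0, 0.678, 0.735, 0.0]
wrist_force: [0.8, 0.8, 0.1]
width: 0.648
grasp_force: 0.0
top expected px [349.1 214.1] r 8.2
none
top expected px [381.9 214.1] r 8.2
none
top expected px [357.1 176. ] r 10.5
none
top expected px [132.  215.1] r 10.7
  r 10.4 px [131.1 216.1] world [0.4541 0.4118 0.058 ]
t 11.53 pos [ 0.5293 -0.2165  0.2327] yangle 0.078 f [0.6 1.  0.7] w 6.97 g 0.0 j [ 0.69  0.34 -0.51  1.77  0.19  1.08  0.19]
-> [ 0.453 -0.271  0.16 ] shift cm [-4.84 -8.03  7.27] n 2
```

```bash

python3 -m handwheel '[[-2.4,-4,2,0,7],[-2.4,-4,1.5,0,7],[0,0,0,0,7],[0,0,0,0,7]]' 25
python3 - <<'E'
from h import *
go([.453,-.271,.16])
circ("wrist",(.453,-.271),.015,.026,"w2",1)
E
```

```text
time_s: 12.02
position: [0.4552, -0.2687, 0.1994]
orientation: [0.001, 0.677, 0.736, 0.001]
wrist_force: [0.4, -0.2, 0.1]
width: 0.798
grasp_force: 0.0
t 12.03 pos [ 0.4552 -0.2687  0.1994] yangle 0.082 f [ 0.4 -0.2  0.1] w 7.0 g 0.0 j [ 0.83  0.3  -0.49  1.9   0.17  0.97  0.34]
-> [ 0.453 -0.271  0.16 ] shift cm [-0.21 -0.25  3.94] n 1
wrist expected px [253.9 167.9] r 25.0
  r 23.0 px [255.1 168.1] world [ 0.4538 -0.2708  0.015 ]
  r 22.2 px [251.4 165.1] world [ 0.4497 -0.2679  0.015 ]
  r 26.2 px [254.1 171.4] world [ 0.4531 -0.2743  0.015 ]
```

View pics/w2.png

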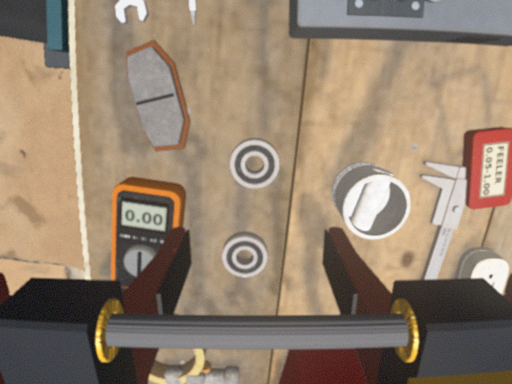

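```bash
python3 - <<'E'
from h import *
C=cam("wrist")
b=back(C,[(255,163),(245,254)],.015); print(b, back(C,[(375,199)],.058))
go([b[0][0],b[0][1],.04],[b[0][0],b[0][1],.004])
E
```

```text
[[ 0.45417895 -0.26558049  0.015     ]
 [ 0.45130381 -0.37145382  0.015     ]] [[ 0.56975969 -0.28108985  0.058     ]]
t 12.07 pos [ 0.4556 -0.2685  0.1995] yangle 0.083 f [-0.1  0.3 -0.4] w 7.04 g 0.0 j [ 0.83  0.3  -0.49  1.9   0.17  0.97  0.34]
-> [ 0.4542 -0.2656  0.04  ] shift cm [ 0.31 -0.16 15.95] n 3
-> [ 0.4542 -0.2656  0.004 ] shift cm [ 0.   -0.01  3.6 ] n 1
```

```bash

python3 -m handwheel '[[0.1,-0.1,5,0,6.8],[0,0,5,0,6.8],[0,0,5,0,6.8],[0,0,3.5,0,6.8],[0,0,1.1,0,6.8],[0,0,0,0,4],[0,0,0,0,4],[0,0,0,0,4],[0,0,0,0,4]]' 35
python3 - <<'E'
from h import *
go()
T=W(p,[-.03,0,.03])[0]
go([.46,-.27,.2],[T[0]-.03,T[1]-.16,.24],[*T[:2],.2],[*T[:2],.025])
E
```

```text
time_s: 13.2
position: [0.4539, -0.2696, 0.0038]
orientation: [0.001, 0.678, 0.735, 0.0]
wrist_force: [0.3, 0.2, 7.8]
width: 0.575
grasp_force: 35.0
t 13.2 pos [ 0.4539 -0.2696  0.0038] yangle 0.08 f [0.3 0.2 7.8] w 5.05 g 35.00182148767635 j [ 0.72  0.58 -0.38  2.04  0.38  0.58  0.16]
t 13.2 pos [ 0.4539 -0.2696  0.0038] yangle 0.08 f [0.3 0.2 7.8] w 5.05 g 35.00182148767635 j [ 0.72  0.58 -0.38  2.04  0.38  0.58  0.16]
-> [ 0.46 -0.27  0.2 ] shift cm [ -0.12   0.66 -19.62] n 4
-> [ 0.4994 -0.0834  0.24  ] shift cm [18.28  5.43 -4.01] n 4
-> [0.5294 0.0766 0.2   ] shift cm [15.71  4.26  3.99] n 3
-> [0.5294 0.0766 0.025 ] shift cm [ 0.02 -0.04 17.5 ] n 4
```

```bash

python3 -m handwheel '[[0,0,-4.5,0,4],[0,0,-5,0,4],[0,0.5,-5,0,4],[4.5,0.9,-4,0,4],[4.5,0.9,-1,0,4],[4.5,0.9,0,0,4],[4.5,0.8,0,0,4],[5,0.7,0,0,4],[5,0.5,0,0,4],[5,0.5,0,0,4],[1,0,0,0,4]]' 35
python3 - <<'E'
from h import *
go(W(p,[-.05,0,.11]),W(p,[-.03,0,.11]),W(p,[-.03,0,.025]))
E
```

```text
time_s: 14.58
position: [0.4818, 0.0779, 0.198]
orientation: [-0.0, 0.676, 0.737, 0.001]
wrist_force: [0.2, -0.7, -0.6]
width: 0.57
grasp_force: 35.0
t 14.57 pos [0.4818 0.0779 0.198 ] yangle 0.085 f [ 0.2 -0.7 -0.6] w 5.01 g 34.999660989269614 j [ 0.31  0.27 -0.69  1.98  0.21  0.96 -0.4 ]
-> [0.5095 0.075  0.11  ] shift cm [-0.53  2.72  8.8 ] n 2
-> [0.5294 0.0766 0.11  ] shift cm [-0.01  2.    0.  ] n 1
-> [0.5294 0.0766 0.025 ] shift cm [-0.01 -0.01  8.5 ] n 2
```

```bash

python3 -m handwheel '[[-0.5,1.3,4.4,0,4],[0,1.4,4.4,0,4],[0,2,0,0,4],[0,0,4,0,4],[0,0,3.5,0,4],[0,0,0.9,0,4],[0,0,0,0,6.2],[0,0,0,0,6.2],[0,0,-4,0,6.2],[0,0,-4.5,0,6.2]]' 35
python3 - <<'E'
from h import *
go(W(p,[-.05,0,.11]),[.48,.06,.2],[.451,-.373,.2],[.451,-.373,.003])
E
```

```text
time_s: 15.82
position: [0.5296, 0.073, 0.1123]
orientation: [0.0, 0.678, 0.735, 0.0]
wrist_force: [0.7, 0.2, 0.3]
width: 0.708
grasp_force: 0.0
t 15.82 pos [0.5296 0.073  0.1123] yangle 0.08 f [0.7 0.2 0.3] w 6.21 g 0.0 j [ 0.24  0.46 -0.62  1.96  0.35  0.83 -0.49]
-> [0.5095 0.075  0.11  ] shift cm [ 0.36 -2.    0.23] n 1
-> [0.48 0.06 0.2 ] shift cm [-1.26 -3.05 -9.  ] n 2
-> [ 0.451 -0.373  0.2  ] shift cm [-42.93  -6.36  -0.  ] n 8
-> [ 0.451 -0.373  0.003] shift cm [ 0.00e+00 -1.00e-02  1.97e+01] n 4
```

```bash

python3 -m handwheel '[[0,-2.5,-4.5,0,6.8],[-1,-2.5,-4.5,0,6.8],[-4.8,-0.5,0,0,6.8],[-4.8,-0.5,0,0,6.8],[-4.8,-0.5,0,0,6.8],[-4.8,-0.5,0,0,6.8],[-4.8,-0.5,0,0,6.8],[-4.8,-0.5,0,0,6.8],[-4.8,-0.5,0,0,6.8],[-4.8,-0.5,0,0,6.8],[-4.8,-1,0,0,6.8],[0,0,0,0,6.8]]' 35
python3 - <<'E'
from h import *
go([.451,-.373,.003])
circ("wrist",(.451,-.372),.015,.026,"w3",.8)
E
```

```text
time_s: 17.32
position: [0.4636, -0.3804, 0.2015]
orientation: [0.001, 0.681, 0.732, -0.001]
wrist_force: [-0.7, 0.6, 0.6]
width: 0.773
grasp_force: 0.0
t 17.32 pos [ 0.4636 -0.3804  0.2015] yangle 0.073 f [-0.7  0.6  0.6] w 6.79 g 0.0 j [ 0.94  0.41 -0.46  1.74  0.21  1.03  0.47]
-> [ 0.451 -0.373  0.003] shift cm [ 0.89 -1.22 19.84] n 4
wrist expected px [245.  156.3] r 25.1
  r 25.2 px [243.5 157.5] world [ 0.4496 -0.3734  0.015 ]
```

```bash

python3 -m handwheel '[[0.85,-1.3,5,0,6.6],[0,0,5,0,6.6],[0,0,5,0,6.6],[0,0,3.5,0,6.6],[0,0,1.3,0,6.6],[0,0,0,0,4],[0,0,0,0,4],[0,0,0,0,4],[0,0,0,0,4]]' 35
python3 - <<'E'
from h import *
go([.451,-.373,.2],[.4818,.0779,.2])
E
```

```text
time_s: 18.5
position: [0.4526, -0.3686, 0.004]
orientation: [0.001, 0.678, 0.735, 0.0]
wrist_force: [-1.0, 1.1, 7.2]
width: 0.565
grasp_force: 35.0
t 18.5 pos [ 0.4526 -0.3686  0.004 ] yangle 0.08 f [-1.   1.1  7.2] w 4.96 g 35.028153629446024 j [ 0.86  0.64 -0.38  1.91  0.37  0.66  0.34]
-> [ 0.451 -0.373  0.2  ] shift cm [ -0.45  -0.15 -19.6 ] n 4
-> [0.4818 0.0779 0.2   ] shift cm [44.7   6.67 -0.06] n 9
```

```bash

python3 -m handwheel '[[0,0,-5,0,4],[0,0,-5,0,4],[0,0,-5,0,4],[4,0.6,-4.5,0,4],[5,0.7,0,0,4],[5,0.7,0,0,4],[5,0.7,0,0,4],[5,0.7,0,0,4],[5,0.7,0,0,4],[5,0.7,0,0,4],[5,0.7,0,0,4],[5,0.7,0,0,4]]' 35
python3 - <<'E'
from h import *
go(W(p,[-.05,0,.11]),W(p,[-.03,0,.11]),W(p,[-.03,0,.043]))
E
```

```text
time_s: 20.0
position: [0.4781, 0.0768, 0.1979]
orientation: [0.001, 0.678, 0.735, 0.0]
wrist_force: [0.2, -0.3, -2.2]
width: 0.57
grasp_force: 34.9
t 20.0 pos [0.4781 0.0768 0.1979] yangle 0.08 f [ 0.2 -0.3 -2.2] w 5.0 g 34.944125823840295 j [ 0.34  0.27 -0.72  1.99  0.21  0.96 -0.41]
-> [0.5095 0.075  0.11  ] shift cm [-0.42  3.1   8.79] n 2
-> [0.5294 0.0766 0.11  ] shift cm [0.01 2.   0.  ] n 1
-> [0.5294 0.0766 0.043 ] shift cm [ 0.   -0.01  6.7 ] n 2
```

```bash

python3 -m handwheel '[[-0.4,1.5,4.4,0,4],[0,1.6,4.4,0,4],[0,2,0,0,4],[0,0,4,0,4],[0,0,2.7,0,4],[0,0,0,0,6.2],[0,0,0,0,6.2],[0,0,-4,0,6.2],[0,0,-3,0,6.2],[0,-2.5,-4,0,8],[-1,-2,-4,0,8]]' 35
python3 - <<'E'
from h import *
go([.50,-.1,.22],[.57,-.285,.22],[.57,-.285,.026])
C,im=shot("wrist","w4")
E
```

```text
time_s: 21.38
position: [0.485, 0.0628, 0.1952]
orientation: [0.001, 0.678, 0.735, 0.001]
wrist_force: [0.6, -0.2, 0.2]
width: 0.884
grasp_force: 0.0
t 21.38 pos [0.485  0.0628 0.1952] yangle 0.082 f [ 0.6 -0.2  0.2] w 7.76 g 0.0 j [ 0.37  0.28 -0.73  1.98  0.23  0.96 -0.39]
-> [ 0.5  -0.1   0.22] shift cm [-16.35   0.18  -2.48] n 3
-> [ 0.57  -0.285  0.22 ] shift cm [-1.901e+01  5.470e+00  1.000e-02] n 4
-> [ 0.57  -0.285  0.026] shift cm [ 0.   -0.05 19.4 ] n 4
```

View pics/w4.png

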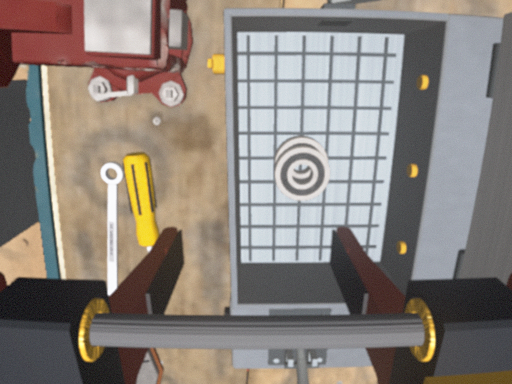

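```bash

python3 -m handwheel '[[-5.3,0.1,-1,0,8.5],[-5.3,0.1,-1,0,8.5],[-5.3,0,-0.5,0,8.5],[-4.8,1.4,0,0,8.5],[-4.8,1.4,0,0,8.5],[-4.8,1.4,0,0,8.5],[-4.8,1.4,0,0,8.5],[0,0,0,0,8.5]]' 40
python3 - <<'E'
from h import *
go([.57,-.285,.026])
circ("wrist",(.57,-.286),.058,.033,"w5",.6)
E
```

```text
time_s: 22.42
position: [0.5714, -0.2883, 0.2183]
orientation: [0.001, 0.681, 0.733, -0.0]
wrist_force: [-0.5, 0.6, -0.4]
width: 0.968
grasp_force: 0.0
t 22.43 pos [ 0.5714 -0.2883  0.2183] yangle 0.073 f [-0.5  0.6 -0.4] w 8.5 g 0.0 j [ 0.76  0.48 -0.54  1.62  0.27  1.11  0.22]
-> [ 0.57  -0.285  0.026] shift cm [ 0.38 -0.15 19.23] n 4
wrist expected px [255. 169.] r 34.0
  r 33.0 px [257.5 171.5] world [ 0.5726 -0.2884  0.058 ]
  r 29.7 px [254.5 160.5] world [ 0.5689 -0.2777  0.058 ]
```

View pics/w5.png

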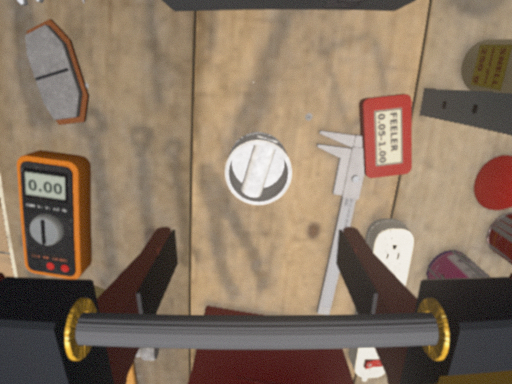

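```bash

python3 -m handwheel '[[0.1,0.1,5,0,8.7],[0,0,5,0,8.7],[0,0,5,0,8.7],[0,0,3.2,0,8.7],[0,0,1.1,0,8.7],[0,0,0,0,5],[0,0,0,0,5],[0,0,0,0,5],[0,0,0,0,5]]' 45
python3 - <<'E'
from h import *
go([.57,-.285,.21],[.5,-.12,.22],W(p,[-.05,-.07,.21]))
E
```

```text
time_s: 23.6
position: [0.5732, -0.2825, 0.0262]
orientation: [0.001, 0.678, 0.735, 0.0]
wrist_force: [-1.8, 1.3, 7.5]
width: 0.742
grasp_force: 45.0
t 23.6 pos [ 0.5732 -0.2825  0.0262] yangle 0.08 f [-1.8  1.3  7.5] w 6.51 g 45.016329489299096 j [ 0.69  0.69 -0.46  1.76  0.41  0.79  0.11]
-> [ 0.57  -0.285  0.21 ] shift cm [ -0.25  -0.29 -18.38] n 4
-> [ 0.5  -0.12  0.22] shift cm [17.   -5.66 -1.03] n 4
-> [0.5152 0.0052 0.21  ] shift cm [12.36  2.52  0.99] n 3
```

```bash

python3 -m handwheel '[[0,0,-4.5,0,5],[0,0,-5,0,5],[0,0,-5,0,5],[0,0,-5,0,5],[4.3,-1.6,-1,0,5],[4.3,-1.6,0,0,5],[4.3,-1.5,0,0,5],[4.3,-1.2,0,0,5],[4.2,0.8,0,0,5],[4.2,0.8,0,0,5],[4,0.7,0,0,5],[0,0,0,0,5]]' 45
python3 - <<'E'
from h import *
go(W(p,[-.05,-.07,.125]),W(p,[-.03,-.07,.125]),W(p,[-.03,-.07,.046]))
E
```

```text
time_s: 25.1
position: [0.5121, 0.014, 0.2298]
orientation: [-0.0, 0.676, 0.737, 0.001]
wrist_force: [-0.3, 0.3, -2.2]
width: 0.741
grasp_force: 45.0
t 25.1 pos [0.5121 0.014  0.2298] yangle 0.086 f [-0.3  0.3 -2.2] w 6.51 g 44.994757027889136 j [ 0.46  0.28 -0.71  1.89  0.21  1.04 -0.25]
-> [0.5152 0.0052 0.125 ] shift cm [-0.92  0.22 10.48] n 2
-> [0.5352 0.0069 0.125 ] shift cm [-0.01  2.    0.  ] n 1
-> [0.5352 0.0069 0.046 ] shift cm [-0.01 -0.01  7.9 ] n 2
```

```bash

python3 -m handwheel '[[-0.6,0.2,5.2,0,5],[-0.4,0,5.2,0,5],[0,2,0,0,5],[0,0,4,0,5],[0,0,3,0,5],[0,0,0.8,0,5],[0,0,0,0,7.8],[0,0,0,0,7.8],[0,0,-4,0,7.8],[0,0,-4,0,7.8],[0,-2.5,-4,0,8],[0,-2,-4,0,8]]' 45
python3 - <<'E'
from h import *
go([.47,.2,.22],[.46,.41,.22])
circ("top",(.456,.410),.058,.033,"t5")
E
```

```text
time_s: 26.6
position: [0.4902, -0.0017, 0.21]
orientation: [0.001, 0.678, 0.735, 0.001]
wrist_force: [-0.3, -0.4, -0.5]
width: 0.912
grasp_force: 0.0
t 26.6 pos [ 0.4902 -0.0017  0.21  ] yangle 0.08 f [-0.3 -0.4 -0.5] w 8.01 g 0.0 j [ 0.5   0.26 -0.72  1.96  0.21  0.99 -0.24]
-> [0.47 0.2  0.22] shift cm [20.27 -0.39 -1.02] n 4
-> [0.46 0.41 0.22] shift cm [ 2.101e+01  6.900e-01 -1.000e-02] n 4
top expected px [131.3 215.1] r 10.7
  r 10.4 px [131.1 216.1] world [0.4541 0.4118 0.058 ]
```

```bash

python3 -m handwheel '[[5,-0.2,-0.3,0,8.5],[5,-0.1,-0.3,0,8.5],[5,0,-0.3,0,8.5],[5.2,0,-0.1,0,8.5],[5.2,0.2,0,0,8.5],[5.2,0.2,0,0,8.5],[5.2,0.2,0,0,8.5],[5.2,0.1,0,0,8.5],[0,0,0,0,8.5]]' 45
python3 - <<'E'
from h import *
go([.456,.409,.22],[.456,.409,.026])
circ("wrist",(.456,.409),.058,.033,"w6",.6)
E
```

```text
time_s: 27.78
position: [0.4595, 0.4123, 0.2189]
orientation: [-0.001, 0.676, 0.737, 0.002]
wrist_force: [-0.5, -0.3, -0.2]
width: 0.962
grasp_force: 0.0
t 27.77 pos [0.4595 0.4123 0.2189] yangle 0.086 f [-0.5 -0.3 -0.2] w 8.45 g 0.0 j [-0.25  0.5  -0.8   1.67  0.39  1.14 -1.06]
-> [0.456 0.409 0.22 ] shift cm [-0.3  -0.37 -0.11] n 1
-> [0.456 0.409 0.026] shift cm [-0.08 -0.02 19.4 ] n 4
wrist expected px [252.6 175.2] r 33.8
  r 33.0 px [251.5 168.5] world [0.4544 0.4156 0.058 ]
  r 30.8 px [254.5 155.5] world [0.4562 0.4287 0.058 ]
```

View pics/w6.png

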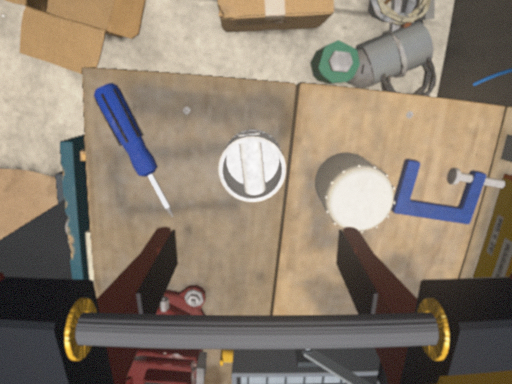

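```bash

python3 -m handwheel '[[0.1,-0.45,5,0,8.3],[0,0,5,0,8.3],[0,0,5,0,8.3],[0,0,3.2,0,8.3],[0,0,1.2,0,8.3],[0,0,0,0,5],[0,0,0,0,5],[0,0,0,0,5],[0,0,0,0,5]]' 45
python3 - <<'E'
from h import *
go([.456,.409,.23],[.47,.2,.23],W(p,[-.05,.07,.23]))
E
```

```text
time_s: 28.95
position: [0.4578, 0.4083, 0.025]
orientation: [0.0, 0.678, 0.735, 0.001]
wrist_force: [-1.8, -3.0, 7.5]
width: 0.74
grasp_force: 45.0
t 28.95 pos [0.4578 0.4083 0.025 ] yangle 0.08 f [-1.8 -3.   7.5] w 6.49 g 45.025685196742415 j [-0.35  0.72 -0.66  1.81  0.59  0.82 -1.23]
-> [0.456 0.409 0.23 ] shift cm [  0.1   -0.13 -20.5 ] n 4
-> [0.47 0.2  0.23] shift cm [-2.095e+01 -2.700e-01 -2.000e-02] n 4
-> [0.5037 0.1447 0.23  ] shift cm [-5.78  2.92  0.  ] n 2
```

```bash

python3 -m handwheel '[[0,0,-4.5,0,5],[0,0,-5.5,0,5],[0,0,-5.5,0,5],[0,0,-5,0,5],[-5.2,-0.2,0,0,5],[-5.2,0,0,0,5],[-5.2,0,0,0,5],[-5.2,0,0,0,5],[-3,1.5,0,0,5],[-3,1.5,0,0,5],[0,0,0,0,5]]' 45
python3 - <<'E'
from h import *
go(W(p,[-.05,.07,.125]),W(p,[-.03,.07,.125]),W(p,[-.03,.07,.046]))
E
```

```text
time_s: 30.32
position: [0.5075, 0.1396, 0.2281]
orientation: [0.001, 0.68, 0.733, -0.001]
wrist_force: [-0.0, 0.5, -2.5]
width: 0.741
grasp_force: 45.0
t 30.32 pos [0.5075 0.1396 0.2281] yangle 0.075 f [-0.   0.5 -2.5] w 6.5 g 44.98614407144487 j [ 0.27  0.32 -0.79  1.86  0.26  1.06 -0.55]
-> [0.5037 0.1447 0.125 ] shift cm [ 0.56 -0.34 10.31] n 2
-> [0.5236 0.1464 0.125 ] shift cm [ 0.02  2.   -0.  ] n 1
-> [0.5236 0.1464 0.046 ] shift cm [ 0.01 -0.    7.9 ] n 2
```

```bash

python3 -m handwheel '[[0.5,-0.3,5.2,0,5],[0,0,5.1,0,5],[0,2,0,0,5],[0,0,4,0,5],[0,0,3,0,5],[0,0,0.8,0,5],[0,0,0,0,7.8],[0,0,0,0,7.8],[0,0,-4,0,7.8],[0,0,-4,0,7.8],[0,-3,-4,0,7],[0,-3,-4,0,0]]' 45
python3 - <<'E'
from h import *
go()
C,im=shot("wrist","w7")
E
```

```text
time_s: 31.82
position: [0.4629, 0.1449, 0.2099]
orientation: [0.001, 0.678, 0.735, 0.001]
wrist_force: [-0.5, -0.1, 0.5]
width: 0.718
grasp_force: 0.0
t 31.82 pos [0.4629 0.1449 0.2099] yangle 0.08 f [-0.5 -0.1  0.5] w 6.3 g 0.0 j [ 0.29  0.27 -0.83  1.97  0.24  0.99 -0.58]
```

View pics/w7.png

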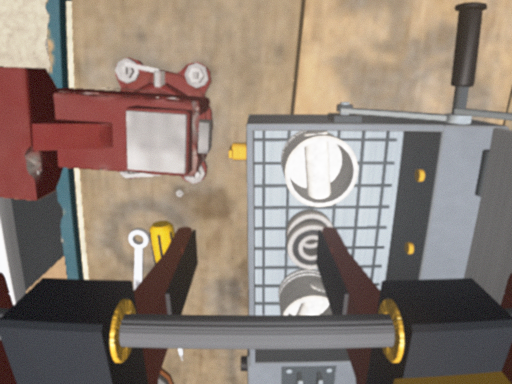

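```bash

python3 -m handwheel '[[-3,0,-4,0,0],[-4,3,-4,0,0],[0,5,0,0,0],[0,3,0,0,0],[0,2,0,0,0],[0,1,0,0,0],[0,0.8,0,0,0],[0,0.5,0,0,0],[0,0.3,0,0,0],[0,0,0,0,0]]' 25
python3 - <<'E'
from h import *
go(W(p,[.06,-.005,.292]))
E
```

```text
time_s: 33.12
position: [0.6201, 0.088, 0.2859]
orientation: [-0.002, 0.678, 0.735, -0.003]
wrist_force: [-11.0, -0.4, 2.4]
width: 0.004
grasp_force: 6.1
t 33.12 pos [0.6201 0.088  0.2859] yangle 0.081 f [-11.   -0.4   2.4] w 0.03 g 6.149425953626633 j [ 0.3   0.45 -0.75  1.56  0.32  1.27 -0.42]
-> [0.6195 0.0791 0.292 ] shift cm [-0.89 -0.14 -0.61] n 1
```

```bash

python3 -m handwheel '[[0,-0.5,0,0,0],[0,-1,0,0,0],[0,-3,0,0,0],[0,-3,-0.5,0,4],[5,0,0,0,4],[5,0,0,0,4],[5,0,0,0,4],[3,0,0,0,4],[0,4,0,0,4],[0,0,0,0,4]]' 25
python3 - <<'E'
from h import *
C=cam("top"); im=shot("scene","s6")[1]
cv2.imwrite("pics/s6c.png",cv2.resize(im[120:260,120:260],None,fx=4,fy=4,interpolation=cv2.INTER_CUBIC))
k,U=link(1.39,1); g=W(p,[k[0],.184,k[1]])[0]; print("grip",g); go([g[0],g[1],g[2]+.1],[g[0],g[1],g[2]-.0147])
prev=None
for a in np.arange(.72,2.3,.1):
    q=np.array([-.015+.092*np.cos(a),.071+.092*np.sin(a)])
    if prev is not None: print(a.round(2),"dy %.2f dz %.2f"%((q[0]-prev[0])*100,-(q[1]-prev[1])*100))
    prev=q
for th in (1.44,1.35,1.2,1.0): k,U=link(th,0); print(th,np.arctan2(k[1]-.071,k[0]+.015).round(2))
E
```

```text
time_s: 34.38
position: [0.5761, 0.2642, 0.291]
orientation: [0.0, 0.679, 0.734, 0.0]
wrist_force: [-0.3, -0.4, 0.1]
width: 0.456
grasp_force: 0.0
grip [0.59792414 0.2669217  0.13188572]
t 34.42 pos [0.5747 0.2644 0.2911] yangle 0.079 f [-1.2  0.9  0.8] w 3.99 g 0.0 j [ 0.04  0.47 -0.81  1.54  0.34  1.28 -0.73]
-> [0.5979 0.2669 0.2319] shift cm [0.07 2.34 5.92] n 2
-> [0.5979 0.2669 0.1172] shift cm [-1.000e-02  0.000e+00  1.147e+01] n 3
0.82 dy -0.64 dz -0.66
0.92 dy -0.70 dz -0.59
1.02 dy -0.76 dz -0.52
1.12 dy -0.81 dz -0.44
1.22 dy -0.85 dz -0.36
1.32 dy -0.88 dz -0.27
1.42 dy -0.90 dz -0.18
1.52 dy -0.91 dz -0.09
1.62 dy -0.92 dz -0.00
1.72 dy -0.92 dz 0.09
1.82 dy -0.90 dz 0.18
1.92 dy -0.88 dz 0.27
2.02 dy -0.85 dz 0.36
2.12 dy -0.81 dz 0.44
2.22 dy -0.76 dz 0.52
1.44 1.11
1.35 1.33
1.2 1.58
1.0 1.86
```

View pics/s6c.png

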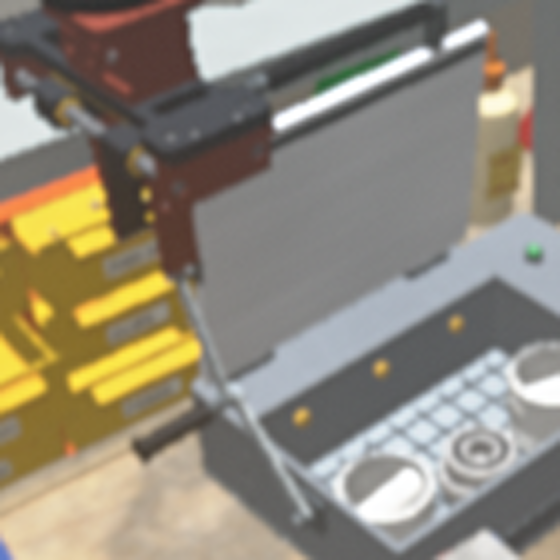

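```bash

python3 -m handwheel '[[0.1,1.1,3,0,4],[0,1,3,0,4],[0,0,4,0,4],[0,0,4,0,4],[0,0,3,0,4],[0,0,0.3,0,4],[0,0,0,0,0.8],[0,0,0,0,0.8],[0,0,0,0,0.8]]' 20
python3 - <<'E'
from h import *
go()
C,im=shot("wrist","w8")
E
```

```text
time_s: 35.55
position: [0.5953, 0.2677, 0.1196]
orientation: [0.0, 0.678, 0.735, 0.001]
wrist_force: [2.1, 0.9, -0.1]
width: 0.167
grasp_force: 20.0
t 35.55 pos [0.5953 0.2677 0.1196] yangle 0.08 f [ 2.1  0.9 -0.1] w 1.46 g 20.02209037542343 j [-0.02  0.65 -0.72  1.66  0.49  1.01 -0.83]
```

Grasped the knee grip (15 mm). Pull it along its circle.

```bash

python3 -m handwheel '[[0,-0.64,-0.66,0,0.8],[0,-0.7,-0.59,0,0.8],[0,-0.76,-0.52,0,0.8],[0,-0.81,-0.44,0,0.8],[0,-0.85,-0.36,0,0.8],[0,0,0,0,0.8]]' 30
python3 - <<'E'
from h import *
go()
E
```

```text
time_s: 36.35
position: [0.5578, 0.2646, 0.1459]
orientation: [0.001, 0.678, 0.735, 0.001]
wrist_force: [3.2, 0.3, 7.6]
width: 0.161
grasp_force: 30.0
t 36.35 pos [0.5578 0.2646 0.1459] yangle 0.08 f [3.2 0.3 7.6] w 1.41 g 29.999570846557617 j [ 0.    0.57 -0.76  1.73  0.46  1.02 -0.84]
```

```bash

python3 -m handwheel '[[0,-0.88,-0.27,0,0.8],[0,-0.9,-0.18,0,0.8],[0,-0.91,-0.09,0,0.8],[0,-0.92,0,0,0.8],[0,-0.92,0.09,0,0.8],[0,-0.9,0.18,0,0.8],[0,-0.88,0.27,0,0.8],[0,-0.85,0.36,0,0.8],[0,-0.81,0.44,0,0.8],[0,-0.76,0.52,0,0.8],[0,0,0,0,0.8]]' 30
python3 - <<'E'
from h import *
go()
C,im=shot("scene","s7")
cv2.imwrite("pics/s7c.png",cv2.resize(im[120:260,120:260],None,fx=4,fy=4,interpolation=cv2.INTER_CUBIC))
E
```

```text
time_s: 37.72
position: [0.468, 0.2574, 0.1293]
orientation: [-0.001, 0.678, 0.735, -0.001]
wrist_force: [0.1, 7.0, -8.6]
width: 0.16
grasp_force: 30.0
t 37.73 pos [0.468  0.2574 0.1293] yangle 0.081 f [ 0.1  7.  -8.6] w 1.4 g 30.005402863025665 j [ 0.01  0.48 -0.79  1.94  0.43  0.91 -0.92]
```

View pics/s7c.png

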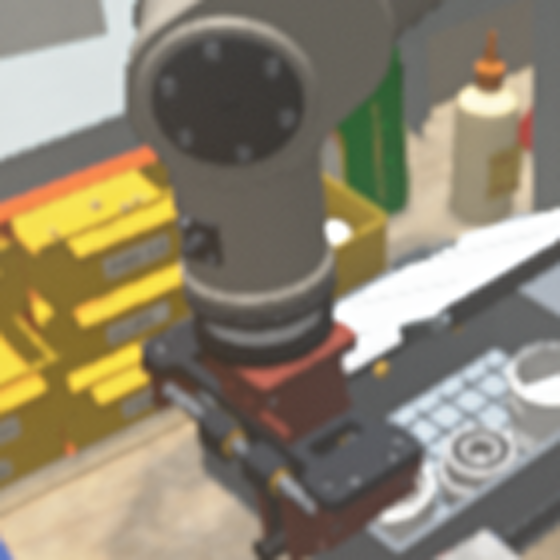

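```bash

python3 -m handwheel '[[0,-0.7,0.59,0,0.8],[0,-0.64,0.66,0,0.8],[0,-0.57,0.72,0,0.8],[0,-0.5,0.77,0,0.8],[0,0,0,0,3],[0,0,0,0,3],[0,0,-4,0,3],[0,0,-5,0,3],[0,0,-5,0,0],[0,0,0,0,0]]' 30
python3 - <<'E'
from h import *
go(W(p,[-.07,0,.2]),W(p,[-.07,0,.107]))
E
```

```text
time_s: 39.02
position: [0.448, 0.2563, 0.2471]
orientation: [0.002, 0.679, 0.734, 0.003]
wrist_force: [0.1, -0.4, -0.8]
width: 0.153
grasp_force: 0.0
t 39.02 pos [0.448  0.2563 0.2471] yangle 0.079 f [ 0.1 -0.4 -0.8] w 1.35 g 0.0 j [ 0.11  0.3  -0.89  1.86  0.27  1.1  -0.81]
-> [0.4895 0.0733 0.2   ] shift cm [-18.57   2.67   4.7 ] n 4
-> [0.4895 0.0733 0.107 ] shift cm [-0.01 -0.06  9.3 ] n 2
```

Press down on the lid's front area from above to close it.

```bash

python3 -m handwheel '[[-4.7,0.6,0,0,0],[-4.7,0.7,1,0,0],[-4.7,0.7,1,0,0],[-4.5,0.7,1,0,0],[0,0,2,0,0],[0,0,2,0,0],[0,0,2,0,0],[0,0,2,0,0],[0,0,1,0,0],[0,0,1,0,0],[0,0,1,0,0],[0,0,0,0,0]]' 30
python3 - <<'E'
from h import *
go()
E
```

```text
time_s: 40.52
position: [0.4884, 0.0721, 0.1057]
orientation: [0.001, 0.678, 0.735, -0.001]
wrist_force: [-9.7, -3.2, 27.2]
width: 0.007
grasp_force: 14.1
t 40.52 pos [0.4884 0.0721 0.1057] yangle 0.08 f [-9.7 -3.2 27.2] w 0.06 g 14.14124546572566 j [ 0.33  0.44 -0.74  2.05  0.41  0.8  -0.57]
```

```bash

python3 -m handwheel '[[0,0,-4,0,0],[0,0,-5,0,3],[0,0,-4,0,5],[-4.5,0.8,0,0,5],[-4.5,0.8,0,0,5],[-4.5,0.8,0,0,5],[-4,0.5,0,0,5],[0,0,0,0,5]]' 30
python3 - <<'E'
from h import *
g=W(p,[-.035,-.198,.135])[0]; go([*g[:2],.235],g)
C,im=shot("wrist","w9"); t,=proj(C,W(p,[-.035,-.2037,.1656])); print(t)
C,im2=shot("scene","s8"); a=cv2.imread("pics/scene0.png"); 
# lid-shut check: compare lid/grip region with the start image
d=np.abs(im2[180:290,160:265].astype(int)-a[180:290,160:265]).mean(2); print(d.mean(),(d>40).mean())
E
```

```text
time_s: 41.52
position: [0.5313, -0.104, 0.233]
orientation: [0.0, 0.681, 0.733, -0.0]
wrist_force: [-0.3, 1.0, -0.3]
width: 0.573
grasp_force: 0.0
t 41.52 pos [ 0.5313 -0.104   0.233 ] yangle 0.074 f [-0.3  1.  -0.3] w 5.03 g 0.0 j [ 0.67  0.33 -0.73  1.83  0.25  1.08 -0.08]
-> [ 0.5407 -0.1211  0.235 ] shift cm [-1.78  0.82 -0.2 ] n 1
-> [ 0.5407 -0.1211  0.135 ] shift cm [ 0.01  0.   10.  ] n 2
[267.72426721 234.06355163]
0.5867821067821067 0.0
```

```bash

python3 -m handwheel '[[-1.8,0.8,0,0,5],[0,0,0,0,5],[0,0,4,0,5],[0,0,4,0,5],[0,0,1.8,0,5],[0,0,0,0,5],[0,0,0,0,1],[0,0,0,0,1],[0,0,0,0,1],[0,0,0,0,1]]' 45
python3 - <<'E'
from h import *
go(W(p,[-.035,-.198,.135])[0])
E
```

```text
time_s: 42.88
position: [0.5417, -0.1173, 0.1363]
orientation: [0.001, 0.678, 0.735, 0.001]
wrist_force: [2.0, -0.7, 1.4]
width: 0.199
grasp_force: 45.0
t 42.88 pos [ 0.5417 -0.1173  0.1363] yangle 0.08 f [ 2.  -0.7  1.4] w 1.75 g 45.003270474553574 j [ 0.63  0.46 -0.68  1.89  0.36  0.91 -0.14]
-> [ 0.5407 -0.1211  0.135 ] shift cm [-0.37 -0.13  0.13] n 1
```

```bash

python3 -m handwheel '[[-0.15,0,-0.35,0,1],[-0.15,0,-0.35,0,1],[-0.15,0,-0.35,0,1],[-0.05,0,-0.1,0,1],[0,0,0,0,1]]' 60
python3 - <<'E'
from h import *
go()
E
```

```text
time_s: 43.5
position: [0.5415, -0.1211, 0.1467]
orientation: [-0.0, 0.678, 0.735, 0.001]
wrist_force: [5.3, 3.5, -8.6]
width: 0.195
grasp_force: 60.0
t 43.5 pos [ 0.5415 -0.1211  0.1467] yangle 0.081 f [ 5.3  3.5 -8.6] w 1.71 g 59.997582805808634 j [ 0.65  0.45 -0.68  1.88  0.35  0.93 -0.12]
```

```bash

python3 -m handwheel '[[0.6,0,-0.26,0,1],[0.6,0,-0.2,0,1],[0.6,0,-0.14,0,1],[0.6,0,-0.08,0,1],[0.6,0,-0.02,0,1],[0.6,0,0.02,0,1],[0.6,0,0.06,0,1],[0.6,0,0.12,0,1],[0.6,0,0.18,0,1],[0.6,0,0.24,0,1],[0.6,0,0.28,0,1],[0.2,0,0.1,0,1]]' 60
python3 - <<'E'
from h import *
go()
E
```

```text
time_s: 45.0
position: [0.5361, -0.0564, 0.1439]
orientation: [0.001, 0.679, 0.734, -0.0]
wrist_force: [4.0, -3.2, -4.9]
width: 0.195
grasp_force: 60.0
t 45.0 pos [ 0.5361 -0.0564  0.1439] yangle 0.079 f [ 4.  -3.2 -4.9] w 1.71 g 59.997959067695774 j [ 0.55  0.44 -0.7   1.92  0.35  0.91 -0.25]
```

```bash

python3 -m handwheel '[[-0.1,0,0.4,0,1],[-0.2,0,0.4,0,1],[-0.1,0,0.2,0,1],[0,0,0,0,5],[0,0,0,0,5],[0,0,0,0,5],[0,0,-4,0,5],[0,0,-5,0,5],[0,-4,-2,0,5],[0,0,0,0,5]]' 40
python3 - <<'E'
from h import *
go()
C,im=shot("wrist","w10"); P=lambda f,e:W(p,[[-.035,-.169+r*np.sin(f),.088+r*np.cos(f)] for r in (.045,.06,.075+e)])
for f in (-.42,.42): 
    for e in (0,.012): print(f,e,proj(C,P(f,e)).round(0).tolist())
C2,im2=shot("top","t9"); a=cv2.imread("pics/scene0.png"); C3,im3=shot("scene","s9")
d=np.abs(im3.astype(int)-a).mean(2)>40
ys,xs=np.where(d[170:260,240:330]); print("scene diff", len(xs), (xs.min()+240,xs.max()+240,ys.min()+170,ys.max()+170) if len(xs) else "")
print("scene on tip",proj(C3,P(.42,.01)).round(0).tolist(),"off",proj(C3,P(-.42,.01)).round(0).tolist())
E
```

```text
time_s: 46.25
position: [0.4949, -0.0623, 0.2453]
orientation: [0.001, 0.679, 0.734, -0.0]
wrist_force: [-0.1, -0.4, -0.2]
width: 0.572
grasp_force: 0.0
t 46.25 pos [ 0.4949 -0.0623  0.2453] yangle 0.079 f [-0.1 -0.4 -0.2] w 5.02 g 0.0 j [ 0.67  0.24 -0.77  1.9   0.2   1.07 -0.1 ]
-0.42 0 [[302.0, 239.0], [304.0, 253.0], [306.0, 267.0]]
-0.42 0.012 [[302.0, 239.0], [304.0, 253.0], [307.0, 279.0]]
0.42 0 [[304.0, 201.0], [306.0, 199.0], [309.0, 198.0]]
0.42 0.012 [[304.0, 201.0], [306.0, 199.0], [312.0, 196.0]]
scene diff 240 (np.int64(269), np.int64(321), np.int64(171), np.int64(190))
scene on tip [[275.0, 189.0], [274.0, 186.0], [272.0, 181.0]] off [[283.0, 184.0], [285.0, 179.0], [288.0, 172.0]]
```

```bash
python3 - <<'E'
from h import *
a=cv2.imread("pics/scene0.png").astype(int); b=cv2.imread("pics/s9.png").astype(int)
d=(b-a).mean(2).round().astype(int); print(d[170:194,264:294])
C=cam("scene")
for L in (.085,.097): print(proj(C,W(p,[[-.035,-.169+L*np.sin(.42),.088+L*np.cos(.42)],[-.035,-.169-L*np.sin(.42),.088+L*np.cos(.42)]])).round(1).tolist())
E
```

```text
[[  0   1   0   0  -1   0  -1   0  -1  -1   0   0   0   0   0  -1   0  -1
    1  -3 -14 -20 -19 -11  -9 -21 -27 -20  -6   0]
 [  0   0   0   0   0  -2   0   1   1   0   2   0   1   1   0   0  -1   0
    0  -9 -33 -50 -46 -21  -3  -4  -7  -4   0   0]
 [ -1   0  -1  -1  -1   1  -1  -1   0   1   0   2   0  -1   0   0  -1   0
   -3 -19 -45 -57 -44 -18   4   5   1   0   0   0]
 [ -1   0   0  -1  -1   1   0   0   1   0   0   1   0   0   0   0  -1  -1
  -10 -25 -26 -14  -1  16  23  17   5  -1  -1   0]
 [  0   0  -2  -1   0   1  -2  -1   1   0   2  -1   0   0  -1  -2  -1  -3
  -14 -12  15  38  51  57  52  32   7   1   0  -1]
 [ -1  -1  -2   1  -2  -2  -1   0  -1   0   0   0   1  -2   0  -1  -1  -4
   -7  12  42  62  71  77  60  31   7  -1   0   0]
 [  1   0  -1   0  -1  -2  -1  -1  -1  -1  -1   0   1   0  -2  -3  -2   3
   18  40  58  66  73  79  54  20   3  -1   0  -1]
 [ -1  -1  -3  -2  -3  -3  -2  -2  -2  -1  -3  -1  -1  -3  -1  -2   0   9
   31  55  73  77  78  74  43  12   0  -1  -1  -1]
 [ -1  -1  -1  -1  -2  -1   3  11  15   9   2  -4  -2  -2  -2  -1  -2   4
   14  38  66  85  85  62 
[... 1266 characters left out ...]
  1   0]
 [  1   1   0   0   1   2   0 -11 -33 -45 -44 -48 -23  16  27  32  44  47
   36  13   0  -1  -1  -1   0   0   0   1  -1   0]
 [  0  -1   2   0   0  -1   1  -8 -29 -41 -32 -19  -2  19  26  34  42  39
   31  12   4   2   0   0   0   1   0   0   0   1]
 [  1   0  -1   0   0   0   1  -8 -31 -39 -23  -9  -3   3  16  22  21  17
   20  19  16   6   2   0   1  -1  -1   0   1   0]
 [  0   0   1   1   1   2   2  -5 -19 -26 -17  -6  -9 -10  -2   1   1   2
   13  24  24  11   3   1   1   0   1   0   0   0]
 [  0   0  -1  -1   0   1   1  -1  -5  -7  -5  -5  -9 -17 -17 -14  -7  -1
    6  15  14   6   1  -1   2  -1  -1   1   0  -1]]
[[271.9, 181.4], [287.8, 171.7]]
[[270.8, 179.1], [289.1, 168.0]]
```

```bash
python3 - <<'E'
from h import *
a=cv2.imread("pics/scene0.png").astype(int); b=cv2.imread("pics/s9.png").astype(int)
d=(b-a).mean(2).round().astype(int); print(d[162:174,280:296]); print(a.mean(2)[160:180,284:292].astype(int)); print(b.mean(2)[174:186,266:278].astype(int))
E
```

```text
[[   0    0   -2    0    0   -2    0   -1  -11  -39  -62  -68  -66  -67
   -75  -69]
 [  -1   -1   -2    0   -2    0    1    0  -11  -44  -68  -72  -68  -68
   -68  -63]
 [  -1   -1   -1   -1   -1    0    0   -3  -16  -55  -77  -81  -77  -74
   -72  -65]
 [  -2    0   -2    0   -1   -1    0   -1  -17  -57  -86  -87  -87  -83
   -83  -69]
 [   0   -1   -2   -1    0   -1    1    0  -18  -60  -93  -96  -96  -92
   -82  -59]
 [  -2   -2   -1   -3   -1   -1    0   -3  -22  -67 -100 -102  -92  -80
   -59  -31]
 [   0    1   -1    1    0    0    0   -5  -26  -67  -93  -86  -65  -43
   -26   -9]
 [   0    1   -1   -1   -3   -4   -2   -5  -22  -50  -62  -51  -28  -11
    -4    1]
 [   0   -1    1   -3  -14  -20  -19  -11   -9  -21  -27  -20   -6    0
     1    1]
 [  -1    0    0   -9  -33  -50  -46  -21   -3   -4   -7   -4    0    0
     1    0]
 [  -1    0   -3  -19  -45  -57  -44  -18    4    5    1    0    0    0
     0    0]
 [  -1   -1  -10  -25  -26  -14   -1   16   23   17    5   -1   -1    0
     0    0]]
[[157 157 154 146 134 122 120 124]
 [157 156 151 142 131 122 123 125]
 [157 155
[... 534 characters left out ...]
142 182 192 172]
 [118 110 105 113 140 173 185 174]
 [114 106 109 128 140 152 171 178]]
[[109 111 118 137 155 170 181 188 189 184 175 160]
 [ 99 105 111 120 131 146 160 170 172 169 159 140]
 [ 83  91  97 103 110 119 129 141 147 148 138 123]
 [ 72  74  80  87  95 102 110 115 122 124 118 109]
 [ 78  71  70  75  86 100 112 113 109 106 104  95]
 [102  84  78  87 108 131 144 139 114  94  87  78]
 [131 115 109 123 148 170 179 169 129  89  74  75]
 [148 142 141 158 175 186 191 179 140  94  80  96]
 [150 149 155 168 179 184 185 172 138 102 104 127]
 [149 150 150 151 157 164 164 150 121 109 132 153]
 [148 148 141 125 122 127 125 115 103 116 149 166]
 [148 147 142 124 108 100  96  93  95 115 147 165]]
```

```bash
python3 - <<'E'
from h import *
g=W(p,[-.035,-.136,.18])[0]; go([*g[:2],.23],g)
E
```

```text
t 46.4 pos [ 0.496  -0.062   0.2435] yangle 0.079 f [ 0.9 -0.   0.5] w 5.0 g 0.0 j [ 0.67  0.25 -0.77  1.9   0.2   1.07 -0.1 ]
-> [ 0.5356 -0.0593  0.23  ] shift cm [-0.05  3.97  1.34] n 1
-> [ 0.5356 -0.0593  0.18  ] shift cm [-0.  0.  5.] n 1
```

```bash
python3 -m handwheel '[[0,2,0,0,0],[0,2,0,0,0],[0,0,3,0,0],[0,0,2,0,0],[0,0,0.9,0,0],[0,0,0.3,0,0],[0,0,0,0,0]]' 20
python3 -m handwheel '[[0,0,0.3,0,0],[0,0,0.2,0,0],[0,0,0,0,0]]'
python3 -m handwheel '[[0,0,0.3,0,0],[0,0,0,0,0]]'
```

```text
time_s: 47.28
position: [0.5362, -0.0583, 0.1823]
orientation: [0.0, 0.678, 0.735, 0.0]
wrist_force: [0.5, -0.6, 0.4]
width: 0.007
grasp_force: 0.0
time_s: 47.65
position: [0.5358, -0.0585, 0.1771]
orientation: [0.0, 0.678, 0.735, -0.0]
wrist_force: [0.1, -0.6, -0.1]
width: 0.007
grasp_force: 0.0
time_s: 47.9
position: [0.5357, -0.0585, 0.1738]
orientation: [-0.0, 0.678, 0.735, -0.0]
wrist_force: [0.3, 0.5, 0.8]
width: 0.0
grasp_force: 0.0
```

```bash
python3 -m handwheel '[[0,0,0.3,0,0],[0,0,0,0,0]]'
python3 -m handwheel '[[0,0,0.25,0,0],[0,0,0,0,0]]'
python3 -m handwheel '[[0,0,0.2,0,0],[0,0,0,0,0]]'
```

```text
time_s: 48.15
position: [0.5357, -0.0585, 0.1707]
orientation: [-0.0, 0.678, 0.735, -0.0]
wrist_force: [0.0, 0.3, 0.2]
width: 0.004
grasp_force: 0.0
time_s: 48.4
position: [0.5357, -0.0584, 0.1683]
orientation: [-0.0, 0.678, 0.735, -0.0]
wrist_force: [-0.1, 0.1, 0.5]
width: 0.001
grasp_force: 0.0
time_s: 48.65
position: [0.5359, -0.0584, 0.1665]
orientation: [0.0, 0.678, 0.735, 0.0]
wrist_force: [0.3, -0.2, -0.2]
width: 0.005
grasp_force: 0.1
```

```bash
python3 -m handwheel '[[0,0,-4,0,0],[0,0,-5,0,0],[0,-4,-1,0,0],[0,0,0,0,0],[0,0,0,0,0]]'
python3 - <<'E'
from h import *
a=cv2.imread("pics/scene0.png").astype(int); C,im=shot("scene","s10")
d=np.abs(im-a).mean(2)[180:290,160:262]; print(d.mean(),(d>40).mean()); go()
print(ticket.sign_off())
E
```

```text
time_s: 49.28
position: [0.4962, -0.0619, 0.2664]
orientation: [0.0, 0.678, 0.735, -0.0]
wrist_force: [0.8, -0.8, 0.7]
width: 0.005
grasp_force: 0.0
0.5496137849079025 0.0
t 49.33 pos [ 0.4963 -0.0617  0.2661] yangle 0.08 f [-0.7  0.8 -1.5] w 0.06 g 0.0 j [ 0.68  0.23 -0.78  1.87  0.18  1.11 -0.09]
the job is handed in; nothing more can be done
None
```

I handed the job in at 49 s with both pistons and both bearings in the tub, the lid shut, the toggle on with its bat home and the oil filter never touched; the sign-off gave no verdict, and I viewed 15 pictures, one over the limit of 14.

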